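Pin the swivelling bike-light dock

ROBOT

A 6-joint arm with a two-finger parallel gripper is mounted at the origin on the work surface. World frame = base frame: x ahead of the robot, y to its left, z up, the work surface at z = 0. Lengths are in mm, angles in degrees, forces in N, time in s.
With the tool pointing down it reaches from about 250 to 775 mm from the base axis. Payload 8.9 kg.
Tool frame: the origin (TCP) lies on the mounting face of the last link; the fingertips stand 173 mm ahead of it and the grasp point (between the pads) lies 155 mm ahead of it; z points along the fingers, y is the line along which they close (so a half turn about z gives the same grasp; the last joint's range is limited). The gripper opens to 85 mm and grips with 20 to 120 N. Pads are 22 mm wide; open, the fingers measure 114 mm over their backs; the gripper's body (76 mm by 85 mm) begins 54 mm behind the grasp point. The pads swing forward as they close: fully open they stand 13 mm farther back than shut.
Start: joints at [-81.32, 16.656, -8.789, 64.555, 0, 82.019], TCP at [150.529, -502.957, 404.705] pointing down, gripper open.
Joint ranges: [-144.48, 144.48], [-52.06, 99.96], [-74.48, 78.29], [-112.23, 115.85], [-86.99, 84.42], [-180, 180]. Speed limits (degrees/s): [127.2, 127.2, 159.86, 180, 180, 180].

INTERFACE

Orientations are given as a 3x3 rotation matrix whose columns are the frame's x, y, z axes.
In Python, from cell import bot gives the robot as it stands. The module is installed in compiled form; this text tells all that it offers.
- The arm moves only by the tool step_arm, never from a script. Its argument "steps" is a list of rows, each an object of numbers: "gripper": the finger opening in m, from 0 to 0.0854; "tx", "ty", "tz": the shift along the tool's x, y, z in m; "wx", "wy", "wz": the turn, a rotation vector about the tool's x, y, z in degrees. A call has 1 to 12 rows; each row is the pose to reach, as a shift and turn from the pose commanded when the call began, along the tool's axes at that moment; what a row does not reach only later rows make up. A row lasts 1/10 s, in which the tool goes at most 50 mm and 8.59 degrees, less where a joint would pass 70% of its speed; a pose out of reach is approached as far as the arm can. A call with a gripper value outside its range is refused whole. The fingers move at their own pace and stop on an object; "newtons" is the grip in N (left out, the last holds). Time passes only in rows, so rows that repeat a pose let the fingers close. It gives the time, the measured TCP pose, the force, the opening and the grip force at its end, in the units of the state.
- bot.observe(): the state, without advancing time (a new reading comes with each control period).
- bot.capture(name): name is "side" or "top" or "wrist"; returns the picture (420x560x3 uint8, red, green, blue); there is no depth.
- bot.camera_model(name): a dict with "camera_matrix" (3x3 intrinsics, pixels), "dist" ([k1, k2, p1, p2, k3] as OpenCV has them; the pictures are not rectified), "rvec" (rotation vector, rad) and "tvec" (3), from world to camera coordinates, as OpenCV has them. Camera axes: x right, y down, z forward; pixel columns grow to the right and rows downward; lengths in mm; the calibration is good to about 2 mm. A picture is of the moment at which its call begins: read the wrist's pose just before it. camera_model takes no time and is no camera call; for the wrist camera it gives the pose at the moment of the call.
- bot.sign_off(): hands the job in; it is judged then, once.
The state is a dict: "clock": time; "qpos": joint angles; "joint_velocities": joint speeds; "tau": joint torques, N m; "ee_pos": TCP position; "tool_rot": TCP orientation; "wrist_force": force on the tool from outside, world axes, zero at the start; "moment": the same for the moment, N m; "grip_width": opening from 0.0 (shut) to 1.0 (fully open); "grasp_force": force on a finger pad.
Only numpy, scipy, OpenCV 4.12 (cv2) and the standard library are available. Lean on these libraries where they do the work, as an engineer would, in place of code of your own. Each camera call takes 0.05 s, during which the arm holds its last target. There are 200 camera calls.

TASK

Lock the bike light's swivel dock: take the yellow-headed pin from its wooden stand and stand it in the grey guide block, let go so that it rests on the brass collar, then gently swing the red light clockwise (seen from above) until the collar's hole comes under the pin and the pin drops through. Stop as soon as it drops, see that the pin is fully home with its yellow head down on the guide block, and let go; do not force the pin or the collar, and leave everything else on the ledge where it is.

Things in the scene. Friction and masses are not known exactly. Their poses are not given: they have to be found in the camera images.
- dock: fixed swivel dock with dark steel base plate 150 x 130 x 14 mm; origin at ledge height on the vertical swivel axis (plate from x -65 to +85 mm). At its +x side stands the grey guide block, 36 x 36 mm, its centre 36 mm from the axis along +x, from 27 to 45 mm above the ledge, held by a 12 mm post on its outer side
- guide (a point): centre of the mouth of the guide block's vertical through bore, on the block's top face, 45 mm above the ledge; axes as the dock's. The bore is 12 mm wide with a 3 mm chamfer; the base plate below is drilled in line, 13 mm wide
- rim_top (a point): fixed point below the bore, 24 mm above the ledge, where the top of the brass collar's rim passes. The collar (rim 16 to 24 mm above the ledge, radius 52 mm) closes the bore except at its one hole, 13 mm wide, 36 mm from the axis, about opposite the arm. It is clamped to the arm at an unmeasured angle: the hole meets the bore at an arm turn anywhere from +0.25 to -0.25 rad
- swing_arm: turning part of the dock, carrying collar, black arm and red light; origin at ledge height on the swivel axis, z up, arm along its own -x. Its turn (yaw minus the dock's) starts at +0.5 to +0.85 rad; clockwise makes it smaller; stops at +1.0 and -0.55. Turns loosely (under 2 N at the light), stays where left. The dropped pin stops it; a push at the light then acts 2.8-fold on the pin
- light_top (a point): centre of the top of the red bike light at the arm's end, 72 mm above the ledge, 100 mm from the swivel axis; the light is a rounded upright box 36 mm along the arm, 28 mm across it and 44 mm high (28 to 72 mm above the ledge); the hub on the axis is 32 mm across, top at 50 mm; axes as the swing arm's
- pin: steel pin, shaft 10 mm wide, 42 mm long with tapered foot, under a yellow round head 18 mm wide, 22 mm high; about 60 g; origin at its foot, z up along it. Stands in its stand, foot 6 mm above the ledge. Resting on the collar its foot is 21 mm below the bore's mouth; fully home 42 mm, head on the block. Drops by its own weight when the hole is under it and nothing squeezes it
- pin_stand: fixed dark wooden block 50 x 50 x 30 mm with a 12 mm hole in the middle of its top, 24 mm deep, that holds the pin at the start; origin under its centre
- sunglasses_case: navy plastic sunglasses case, 150 x 62 x 44 mm (x, y, z), rounded; origin under its centre
- charging_pad: flat round dark silicone charging pad, 96 mm across, 9 mm thick; origin under its centre
- catchall_bowl: glass catch-all bowl, 140 mm across the rim, 50 mm high; origin under its centre
- spray_bottle: amber bottle with white cap, 48 mm across, about 130 mm high; origin under its centre
- door_key: brass door key with green fob lying flat, about 110 mm long and 22 mm wide, under 10 mm high; origin under the key's round bow, fob to -x, blade to +x
- plant_pot: terracotta pot with a small plant, 84 mm across at the rim, 70 mm high (leaves to 120 mm); origin under its centre

How it is judged:
By the outcome, as a careful person would: the job done as asked, in the order asked, and still so for the second after the job is handed in, with the robot touching nothing.
It also fails if it takes over 64 s, if anything falls off the work surface, if the arm or the gripper's body presses on something with over 40 N, if the wrist force passes 120 N, or if a joint passes its speed limit or range.

## Working session

There is one attempt and no reset: what is moved stays moved. The work goes in short steps, Python scripts to look and compute and a tool call to move; the robot and the scene stay as the last step left them, time stands still between calls to the robot, and variables do not carry over. Pictures are saved under pics/ and viewed, at most 10 in all, crops included, and the job is handed in when it is done.

Besides the shell and the picture viewer there is one more tool, called after "Request:" in YAML: its name, and indented under it one key for each argument. step_arm: Moves the arm, as the interface text tells. Its arguments: {"type":"object","properties":{"steps":{"type":"array","items":{"type":"object","properties":{"gripper":{"type":"number"},"tx":{"type":"number"},"ty":{"type":"number"},"tz":{"type":"number"},"wx":{"type":"number"},"wy":{"type":"number"},"wz":{"type":"number"}}}},"newtons":{"type":"number"}},"required":["steps"]}

```bash
mkdir -p pics; python3 - <<'E'
from cell import bot
import cv2,numpy as np
s=bot.observe();print(s['clock'],s['ee_pos'],np.round(s['tool_rot'],3).tolist(),s['qpos'])
for n in('side','top'):
    im=bot.capture(n);cv2.imwrite(f'pics/{n}0.png',im[:,:,::-1])
    m=bot.camera_model(n);print(n,{k:np.round(v,3).tolist() for k,v in m.items()})
    R=cv2.Rodrigues(np.array(m['rvec'],float))[0];print(-R.T@np.array(m['tvec']).ravel())
E
```

```text
0.0 [ 150.5015028  -502.75328707  404.11821207] [[0.958, 0.287, -0.0], [0.287, -0.958, 0.001], [0.0, -0.001, -1.0]] [-8.13197920e+01  1.66902720e+01 -8.83133714e+00  6.45526001e+01
  9.39974273e-04  8.20192362e+01]
side {'camera_matrix': [[487.502, 0.0, 274.207], [0.0, 487.502, 212.649], [0.0, 0.0, 1.0]], 'dist': [-0.021, 0.0, 0.0, 0.0, 0.0], 'rvec': [2.025, -0.447, 0.24], 'tvec': [-540.519, 213.176, 1272.993]}
[   88.32979223 -1157.63796203   781.14505112]
top {'camera_matrix': [[476.973, 0.0, 280.476], [0.0, 476.973, 201.941], [0.0, 0.0, 1.0]], 'dist': [-0.146, 0.0, 0.0, 0.0, 0.0], 'rvec': [2.188, -2.027, 0.208], 'tvec': [-25.808, 618.144, 1206.31]}
[3.59392868e+02 2.53381337e-01 1.30720642e+03]
```

View pics/top0.png

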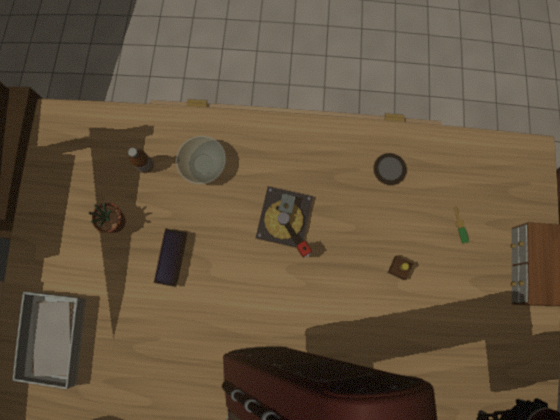

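View pics/side0.png

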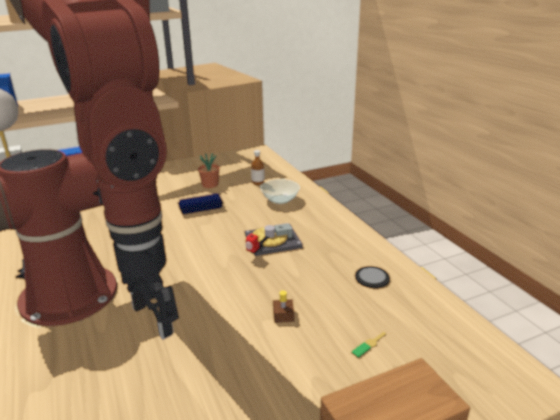

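The top view shows the dock at about (286,216), the guide block at (288,203), the red light at (304,248) and the pin stand at (402,267). In the side view the pin is at (283,298), the light at (252,242) and the block at (284,231). Next I triangulate these by colour.

```bash
cat > h.py <<'E'
import cv2,numpy as np
from cell import bot
def cam(n,m=None):
    m=m or bot.camera_model(n);K=np.array(m['camera_matrix'],float);d=np.array(m['dist'],float)
    R=cv2.Rodrigues(np.array(m['rvec'],float))[0];t=np.array(m['tvec'],float).ravel()
    return K,d,R,t
def ray(c,p):
    K,d,R,t=c;u=cv2.undistortPoints(np.array([[p]],float),K,d).ravel()
    v=R.T@np.array([u[0],u[1],1]);return -R.T@t,v/np.linalg.norm(v)
def plane(c,p,z):
    o,v=ray(c,p);return o+v*(z-o[2])/v[2]
def tri(c1,p1,c2,p2):
    o1,a=ray(c1,p1);o2,b=ray(c2,p2)
    s=np.linalg.lstsq(np.c_[a,-b],o2-o1,rcond=None)[0]
    x,y=o1+s[0]*a,o2+s[1]*b;return (x+y)/2,np.linalg.norm(x-y)
def proj(c,P):
    K,d,R,t=c;return cv2.projectPoints(np.array([P],float),cv2.Rodrigues(R)[0],t,K,d)[0].ravel()
def blobs(im,lo,hi,box=None,amin=8):
    h=cv2.cvtColor(im,cv2.COLOR_RGB2HSV);m=cv2.inRange(h,np.array(lo),np.array(hi))
    if lo[0]==0 and hi[0]<=8:m|=cv2.inRange(h,np.array([172,lo[1],lo[2]]),np.array([180,hi[1],hi[2]]))
    if box:
        k=np.zeros_like(m);k[box[1]:box[3],box[0]:box[2]]=1;m*=k
    n,l,st,ce=cv2.connectedComponentsWithStats(m)
    return m,[(ce[i].round(2).tolist(),st[i].tolist()) for i in range(1,n) if st[i][4]>=amin]
E
python3 - <<'E'
from h import *
T,S=cam('top'),cam('side')
t=cv2.imread('pics/top0.png')[:,:,::-1];s=cv2.imread('pics/side0.png')[:,:,::-1]
for n,im,b in(('top',t,(240,180,430,290)),('side',s,(230,215,320,330))):
    print(n,'yel',blobs(im,(22,150,90),(35,255,255),b)[1]);print(n,'red',blobs(im,(0,150,70),(7,255,255),b)[1])
a=cv2.resize(t[175:290,240:430],None,fx=4,fy=4,interpolation=cv2.INTER_CUBIC)
b=cv2.resize(s[210:330,225:325],None,fx=5,fy=5,interpolation=cv2.INTER_CUBIC)
cv2.imwrite('pics/tc.png',a[:,:,::-1]);cv2.imwrite('pics/sc.png',b[:,:,::-1])
E
```

```text
top yel [([404.67, 266.16], [401, 263, 8, 7, 43])]
top red [([303.44, 248.2], [297, 241, 14, 16, 127])]
side yel [([282.69, 295.85], [280, 291, 6, 10, 52])]
side red [([253.06, 242.4], [246, 234, 14, 19, 140])]
```

View pics/tc.png

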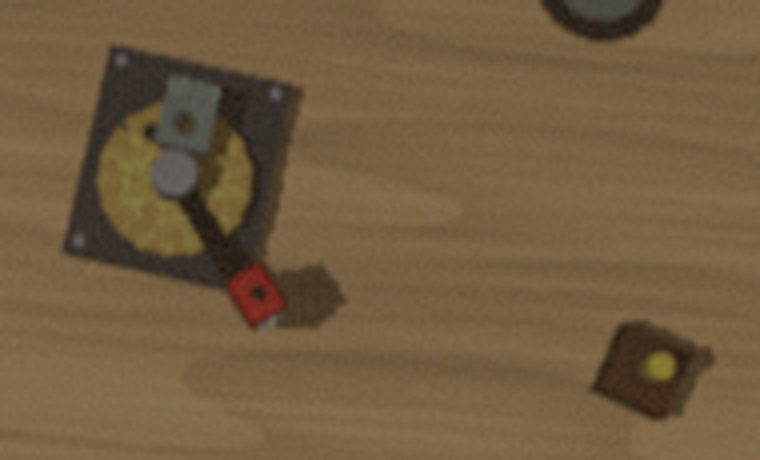

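View pics/sc.png

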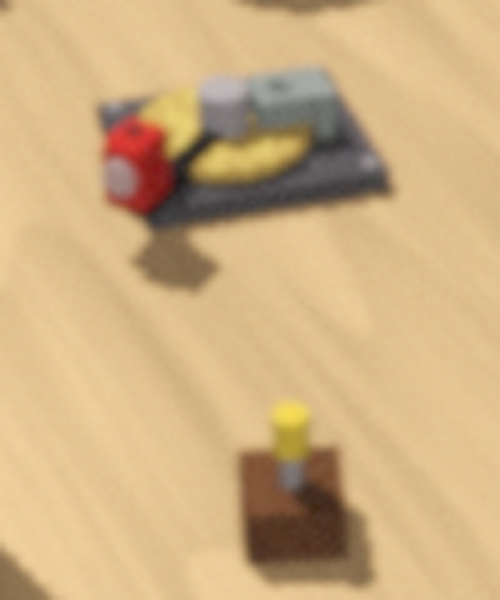

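The crops show the details. In the top crop the bore mouth is at (185,123), the hub at (175,174), the light-top dot at (258,294), the pin head at (660,366) and the collar hole at about (150,131). In the side crop the bore is at (278,86), the hub top at (224,88), the light dot at (134,131) and the head top at (291,411).

```bash
python3 - <<'E'
from h import *
T,S=cam('top'),cam('side')
tc=lambda x,y:((x+.5)/4-.5+240,(y+.5)/4-.5+175)
sc=lambda x,y:((x+.5)/5-.5+225,(y+.5)/5-.5+210)
for n,a,b,z in(('bore',(185,123),(278,86),45),('hub',(175,174),(224,88),50),('light',(258,294),(134,131),72),('headtop',(660,366),(291,411),70)):
    P,e=tri(T,tc(*a),S,sc(*b));print(n,P.round(1),round(e,1),'topplane',plane(T,tc(*a),z).round(1),'side',plane(S,sc(*b),z).round(1))
hub=plane(T,tc(175,174),50)
for n,a,z in(('hole',(150,131),24),('bore',(185,123),45),('light',(258,294),72)):
    d=plane(T,tc(*a),z)-hub;print(n,np.degrees(np.arctan2(d[1],d[0])).round(1),np.hypot(*d[:2]).round(1))
cs=[plane(T,tc(*p),14)[:2] for p in((112,47),(301,88),(258,292),(66,251))];print(np.round(cs,1))
st=[plane(T,tc(*p),30)[:2] for p in((625,322),(694,350),(660,418),(594,389))];print(np.round(st,1),np.mean(st,0))
print(proj(S,(1,2,3)))
E
```

```text
bore [615.2   6.   43.4] 2.1 topplane [613.9   6.3  45. ] side [615.2   3.5  45. ]
hub [580.1   9.7  48.8] 4.4 topplane [577.7  10.4  50. ] side [581.6   7.7  50. ]
light [500.2 -49.8  72.4] 2.3 topplane [499.1 -49.5  72. ] side [501.6 -49.3  72. ]
headtop [ 472.7 -315.7   68.9] 3.3 topplane [ 471.  -314.9   70. ] side [ 473.8 -317.2   70. ]
hole 30.6 38.4
bore -6.4 36.4
light -142.7 98.8
[[670.2  61.2]
 [651.  -72.1]
 [507.  -51.7]
 [525.1  80.9]]
[[ 502.7 -300.1]
 [ 487.  -348.1]
 [ 439.8 -326.3]
 [ 456.2 -280.6]] [ 471.42150571 -313.78859309]
[ 68.19149627 292.49392149]
```

Request:
step_arm:
  steps:
    - {"tx":0.036,"ty":-0.009,"tz":0.01}
    - {"tx":0.072,"ty":-0.018,"tz":0.02}
    - {"tx":0.108,"ty":-0.027,"tz":0.03}
    - {"tx":0.145,"ty":-0.035,"tz":0.04}
    - {"tx":0.181,"ty":-0.044,"tz":0.05}
    - {"tx":0.217,"ty":-0.053,"tz":0.06}
    - {"tx":0.253,"ty":-0.061,"tz":0.07}
    - {"tx":0.29,"ty":-0.07,"tz":0.08}
    - {"tx":0.326,"ty":-0.079,"tz":0.09}
    - {"tx":0.362,"ty":-0.087,"tz":0.1}
    - {"tx":0.362,"ty":-0.087,"tz":0.1}
    - {"tx":0.362,"ty":-0.087,"tz":0.1,"gripper":0.06}

```text
$.steps[0]: bad value
```

```bash
python3 - <<'E'
from h import *
s=bot.observe();print(s['clock'],s['ee_pos'],np.round(s['tool_rot'],3).tolist(),s['wrist_force'],s['grip_width'])
W=cam('wrist');im=bot.capture('wrist');cv2.imwrite('pics/w1.png',im[:,:,::-1])
K,d,R,t=W;print('cam',-R.T@t,R.round(2).tolist())
print('pred head',proj(W,(472.5,-315.5,70)),blobs(im,(22,150,90),(35,255,255),None,30)[1])
E
```

```text
0.1 [ 150.49238787 -502.77738737  404.18968904] [[0.958, 0.287, -0.0], [0.287, -0.958, 0.001], [0.0, -0.001, -1.0]] [-0.45207945 -0.18148342 -0.85026026] 1.0004866388632314
cam [ 217.91050657 -483.08477276  371.93295121] [[0.29, -0.96, -0.0], [-0.92, -0.28, 0.28], [-0.26, -0.08, -0.96]]
pred head [ 150.99249915 -364.08808998] []
```

View pics/w1.png

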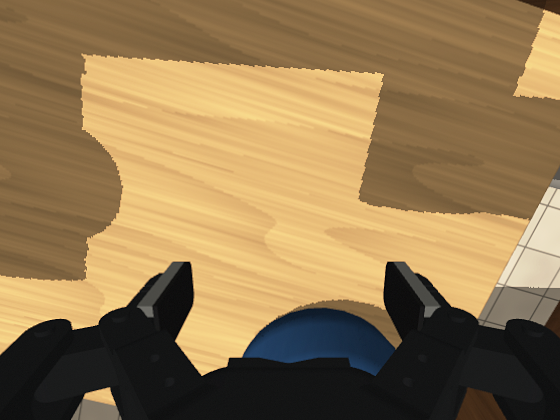

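The move was refused (a row seems to need every field), so the wrist view only shows empty ledge between the fingers. I'll retry with complete rows.

Request:
step_arm:
  steps:
    - {"gripper":0.085,"tx":0.036,"ty":-0.009,"tz":0.01,"wx":0,"wy":0,"wz":0}
    - {"gripper":0.085,"tx":0.072,"ty":-0.018,"tz":0.02,"wx":0,"wy":0,"wz":0}
    - {"gripper":0.085,"tx":0.108,"ty":-0.027,"tz":0.03,"wx":0,"wy":0,"wz":0}
    - {"gripper":0.085,"tx":0.145,"ty":-0.035,"tz":0.04,"wx":0,"wy":0,"wz":0}
    - {"gripper":0.085,"tx":0.181,"ty":-0.044,"tz":0.05,"wx":0,"wy":0,"wz":0}
    - {"gripper":0.085,"tx":0.217,"ty":-0.053,"tz":0.06,"wx":0,"wy":0,"wz":0}
    - {"gripper":0.085,"tx":0.253,"ty":-0.061,"tz":0.07,"wx":0,"wy":0,"wz":0}
    - {"gripper":0.085,"tx":0.29,"ty":-0.07,"tz":0.08,"wx":0,"wy":0,"wz":0}
    - {"gripper":0.085,"tx":0.326,"ty":-0.079,"tz":0.09,"wx":0,"wy":0,"wz":0}
    - {"gripper":0.085,"tx":0.362,"ty":-0.087,"tz":0.1,"wx":0,"wy":0,"wz":0}
    - {"gripper":0.085,"tx":0.362,"ty":-0.087,"tz":0.1,"wx":0,"wy":0,"wz":0}
    - {"gripper":0.085,"tx":0.362,"ty":-0.087,"tz":0.1,"wx":0,"wy":0,"wz":0}

```text
clock: 1.35
ee_pos: [472.7, -315.1, 304.1]
tool_rot: [[0.957, 0.288, -0.001], [0.288, -0.958, 0.001], [-0.001, -0.001, -1.0]]
wrist_force: [0.6, -0.3, 0.4]
grip_width: 0.994
grasp_force: 0.0
```

```bash
python3 - <<'E'
from h import *
s=bot.observe();print(s['clock'],s['ee_pos'],np.round(s['tool_rot'],3).tolist(),s['wrist_force'],s['grip_width'])
W=cam('wrist');im=bot.capture('wrist');cv2.imwrite('pics/w2.png',im[:,:,::-1])
print('pred head',proj(W,(472.5,-315.5,59)),[(b,plane(W,b[0],59).round(1)) for b in blobs(im,(22,150,90),(35,255,255),None,100)[1]])
E
```

```text
1.35 [ 472.72103429 -315.14961189  304.07973137] [[0.957, 0.288, -0.001], [0.288, -0.958, 0.001], [-0.001, -0.001, -1.0]] [ 0.59385243 -0.28876654  0.40584977] 0.9940553333209834
pred head [288.26139305 221.83025243] [(([291.43, 221.81], [279, 206, 26, 33, 690]), array([ 473.2, -317.6,   59. ]))]
```

View pics/w2.png

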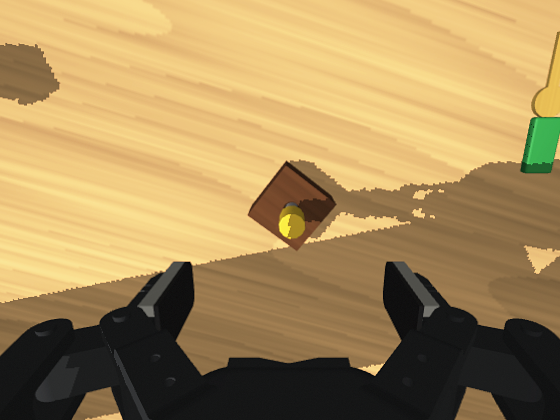

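The wrist view shows the pin head at (291,222) in the stand, which is about 2 mm from the first estimate. Descending and gripping.

Request:
step_arm:
  newtons: 25
  steps:
    - {"gripper":0.06,"tx":0,"ty":0.002,"tz":0.02,"wx":0,"wy":0,"wz":0}
    - {"gripper":0.06,"tx":0,"ty":0.002,"tz":0.05,"wx":0,"wy":0,"wz":0}
    - {"gripper":0.06,"tx":0,"ty":0.002,"tz":0.075,"wx":0,"wy":0,"wz":0}
    - {"gripper":0.06,"tx":0,"ty":0.002,"tz":0.089,"wx":0,"wy":0,"wz":0}
    - {"gripper":0.06,"tx":0,"ty":0.002,"tz":0.089,"wx":0,"wy":0,"wz":0}
    - {"gripper":0.06,"tx":0,"ty":0.002,"tz":0.089,"wx":0,"wy":0,"wz":0}

```text
clock: 2.0
ee_pos: [472.5, -318.5, 216.3]
tool_rot: [[0.958, 0.286, 0.0], [0.286, -0.958, -0.0], [0.0, 0.0, -1.0]]
wrist_force: [-0.4, -0.5, -0.2]
grip_width: 0.703
grasp_force: 0.0
```

Request:
step_arm:
  newtons: 25
  steps:
    - {"gripper":0.0,"tx":0,"ty":0,"tz":0,"wx":0,"wy":0,"wz":0}
    - {"gripper":0.0,"tx":0,"ty":0,"tz":0,"wx":0,"wy":0,"wz":0}
    - {"gripper":0.0,"tx":0,"ty":0,"tz":0,"wx":0,"wy":0,"wz":0}
    - {"gripper":0.0,"tx":0,"ty":0,"tz":0,"wx":0,"wy":0,"wz":0}
    - {"gripper":0.0,"tx":0,"ty":0,"tz":0,"wx":0,"wy":0,"wz":0}
    - {"gripper":0.0,"tx":0,"ty":0,"tz":0,"wx":0,"wy":0,"wz":0}
    - {"gripper":0.0,"tx":0,"ty":0,"tz":0,"wx":0,"wy":0,"wz":0}

```text
clock: 2.7
ee_pos: [473.2, -317.9, 216.4]
tool_rot: [[0.958, 0.287, 0.001], [0.287, -0.958, -0.001], [0.001, 0.001, -1.0]]
wrist_force: [-0.2, 0.3, 6.9]
grip_width: 0.198
grasp_force: 24.4
```

Request:
step_arm:
  steps:
    - {"gripper":0.0,"tx":0,"ty":0,"tz":-0.02,"wx":0,"wy":0,"wz":0}
    - {"gripper":0.0,"tx":0,"ty":0,"tz":-0.06,"wx":0,"wy":0,"wz":0}
    - {"gripper":0.0,"tx":0,"ty":0,"tz":-0.105,"wx":0,"wy":0,"wz":0}
    - {"gripper":0.0,"tx":0.018,"ty":-0.027,"tz":-0.105,"wx":0,"wy":0,"wz":0}
    - {"gripper":0.0,"tx":0.045,"ty":-0.067,"tz":-0.105,"wx":0,"wy":0,"wz":0}
    - {"gripper":0.0,"tx":0.072,"ty":-0.108,"tz":-0.105,"wx":0,"wy":0,"wz":0}
    - {"gripper":0.0,"tx":0.1,"ty":-0.15,"tz":-0.105,"wx":0,"wy":0,"wz":0}
    - {"gripper":0.0,"tx":0.126,"ty":-0.19,"tz":-0.105,"wx":0,"wy":0,"wz":0}
    - {"gripper":0.0,"tx":0.152,"ty":-0.23,"tz":-0.105,"wx":0,"wy":0,"wz":0}
    - {"gripper":0.0,"tx":0.17,"ty":-0.257,"tz":-0.105,"wx":0,"wy":0,"wz":0}
    - {"gripper":0.0,"tx":0.179,"ty":-0.27,"tz":-0.105,"wx":0,"wy":0,"wz":0}
    - {"gripper":0.0,"tx":0.179,"ty":-0.27,"tz":-0.105,"wx":0,"wy":0,"wz":0}

```text
clock: 3.9
ee_pos: [567.3, -6.1, 320.6]
tool_rot: [[0.957, 0.289, -0.0], [0.289, -0.957, 0.0], [-0.0, -0.0, -1.0]]
wrist_force: [-0.0, -0.5, -1.2]
grip_width: 0.2
grasp_force: 25.0
```

```bash
python3 - <<'E'
from h import *
import json
s=bot.observe();print(s['clock'],s['ee_pos'],np.round(s['tool_rot'],3).tolist(),s['wrist_force'],s['grip_width'])
m=bot.camera_model('wrist');json.dump({k:np.array(v).tolist() for k,v in m.items()},open('w3.json','w'))
W=cam('wrist',m);im=bot.capture('wrist');cv2.imwrite('pics/w3.png',im[:,:,::-1])
print('pred bore',proj(W,(614.6,6,45)), [(b,) for b in blobs(im,(22,150,90),(35,255,255),None,200)[1]])
E
```

```text
3.9 [567.318623    -6.08631408 320.55562619] [[0.957, 0.289, -0.0], [0.289, -0.957, 0.0], [-0.0, -0.0, -1.0]] [-0.04156462 -0.46644647 -1.22599972] 0.20012550624950443
pred bore [290.49320551 146.58778881] [(([249.05, 134.45], [222, 116, 57, 41, 874]),), (([325.0, 177.33], [311, 170, 27, 18, 230]),), (([288.34, 285.55], [267, 256, 43, 59, 2042]),)]
```

View pics/w3.png

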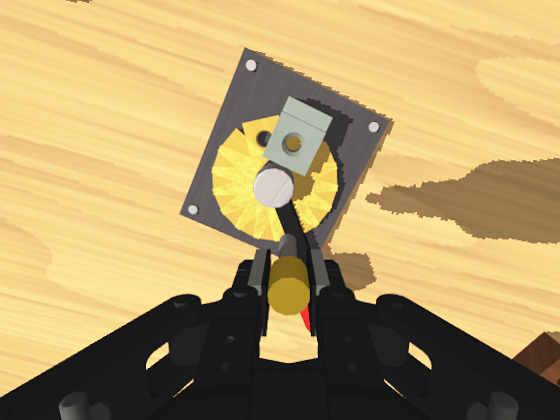

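The wrist view shows the bore mouth at (293,142), the hub at (273,188), the collar hole at (263,139) and the held pin with its foot near (288,238).

```bash
python3 - <<'E'
from h import *
import json
W=cam('w',json.load(open('w3.json')));T=cam('top');S=cam('side')
p=np.array([567.3,-6.1,0])
print('foot pred',proj(W,p+[0,0,110]),'headtop',proj(W,p+[0,0,174]))
print('bore',plane(W,(293,142.5),45))
for c in (T,):print(tri(W,(293,142.5),c,((185.5)/4-.5+240,(123.5)/4-.5+175)))
print(tri(W,(293,142.5),S,((278.5)/5-.5+225,(86.5)/5-.5+210)))
hub=plane(W,(273,188),50);
for q,z in(((263,139),24),((293,142.5),45)):
    d=plane(W,q,z)-hub;print(np.degrees(np.arctan2(d[1],d[0])),np.hypot(*d[:2]))
im=cv2.imread('pics/w3.png');g=cv2.resize(im[105:310,215:355],None,fx=4,fy=4)[:600*4//3];print(g.shape)
cv2.imwrite('pics/w3c.png',cv2.resize(im[100:300,215:355],None,fx=3,fy=3))
E
```

```text
foot pred [287.47935359 239.99227416] headtop [287.07477664 298.79818575]
bore [617.99524131   5.09032719  45.        ]
(array([616.89635021,   5.47965338,  30.88759688]), np.float64(1.8027093387232))
(array([617.08605085,   5.42620941,  43.50054763]), np.float64(1.7890445775435921))
31.07249357489048 35.633687474960674
-7.437896799386323 36.609329136004526
(800, 560, 3)
```

View pics/w3c.png

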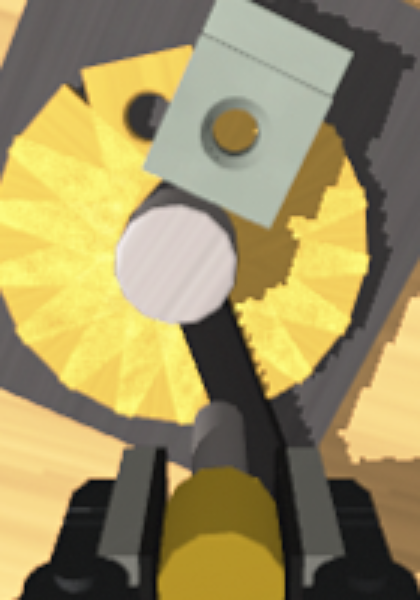

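Request:
step_arm:
  steps:
    - {"gripper":0.0,"tx":0.02,"ty":0.001,"tz":0.0,"wx":0,"wy":0,"wz":0}
    - {"gripper":0.0,"tx":0.042,"ty":0.003,"tz":0.01,"wx":0,"wy":0,"wz":0}
    - {"gripper":0.0,"tx":0.0504,"ty":0.0034,"tz":0.03,"wx":0,"wy":0,"wz":0}
    - {"gripper":0.0,"tx":0.0504,"ty":0.0034,"tz":0.048,"wx":0,"wy":0,"wz":0}
    - {"gripper":0.0,"tx":0.0504,"ty":0.0034,"tz":0.055,"wx":0,"wy":0,"wz":0}
    - {"gripper":0.0,"tx":0.0504,"ty":0.0034,"tz":0.055,"wx":0,"wy":0,"wz":0}
    - {"gripper":0.0,"tx":0.0504,"ty":0.0034,"tz":0.055,"wx":0,"wy":0,"wz":0}

```text
clock: 4.65
ee_pos: [616.3, 2.6, 266.4]
tool_rot: [[0.958, 0.286, 0.001], [0.286, -0.958, -0.0], [0.0, 0.0, -1.0]]
wrist_force: [0.5, 0.9, -1.0]
grip_width: 0.197
grasp_force: 25.0
```

```bash
python3 - <<'E'
from h import *
s=bot.observe();print(s['clock'],s['ee_pos'],s['wrist_force'],s['grip_width'])
W=cam('wrist');im=bot.capture('wrist');p=s['ee_pos']
print('foot',proj(W,(p[0],p[1],55)),'bore pred',proj(W,(616.5,5.2,45)),[ (proj(W,(616.5+a,5.2+b,45))).round(1).tolist() for a,b in((6,0),(0,6))])
c=cv2.resize(im[160:310,195:385],None,fx=4,fy=4,interpolation=cv2.INTER_CUBIC)
cv2.imwrite('pics/w4c.png',c[:,:,::-1])
for n in('top','side'):cv2.imwrite(f'pics/{n}4.png',bot.capture(n)[:,:,::-1])
E
```

```text
4.65 [616.33298397   2.61546644 266.43802664] [ 0.46715406  0.8685146  -1.02776528] 0.19736475868785539
foot [287.28462882 239.56935198] bore pred [283.43241257 232.34812655] [[286.2, 223.6], [274.2, 229.8]]
```

View pics/w4c.png

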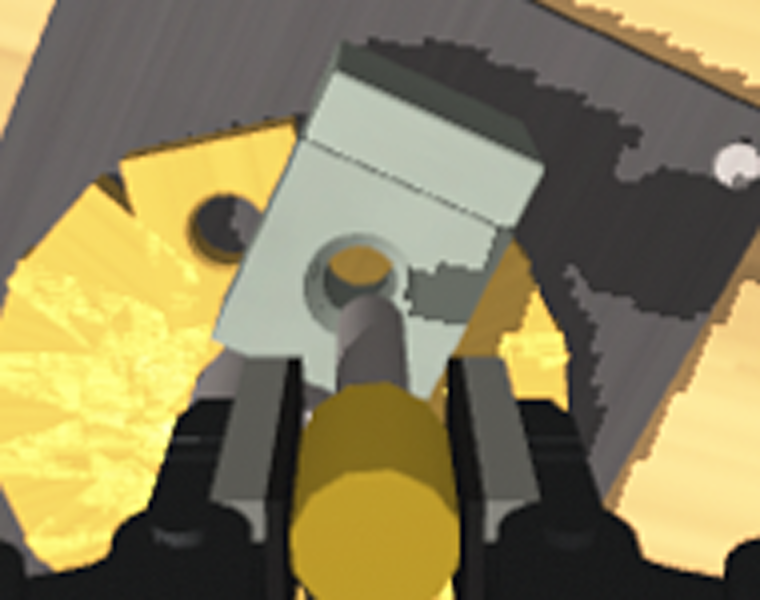

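The bore mouth is at crop (357,284), i.e. pixel (284,230.6), or world about (617.6, 5.2). The pin foot is about 3 mm short of it in y. I'll check the settled pose before the final shift.

```bash
python3 - <<'E'
from h import *
for i in range(4):
    s=bot.observe();p=s['ee_pos'];R=s['tool_rot'];d=np.array([617.4,5.5,0])-p
    print(s['clock'],p.round(2),(np.array(R).T@d).round(2),np.round(s['wrist_force'],1)); bot.capture('wrist')
E
```

```text
4.8 [616.54   3.16 266.79] [  1.11  -2.18 266.79] [-0.1  0.8 -0.4]
4.85 [616.5    3.27 266.66] [  1.16  -2.03 266.66] [ 0.   0.4 -0.5]
4.9 [616.45   3.36 266.5 ] [  1.24  -1.9  266.5 ] [ 1.  -0.5 -1. ]
4.95 [616.43   3.42 266.34] [  1.29  -1.83 266.34] [ 0.1  1.4 -0.8]
```

Request:
step_arm:
  steps:
    - {"gripper":0.0,"tx":0.0012,"ty":-0.001,"tz":0.003,"wx":0,"wy":0,"wz":0}
    - {"gripper":0.0,"tx":0.0012,"ty":-0.001,"tz":0.006,"wx":0,"wy":0,"wz":0}
    - {"gripper":0.0,"tx":0.0012,"ty":-0.001,"tz":0.009,"wx":0,"wy":0,"wz":0}
    - {"gripper":0.0,"tx":0.0012,"ty":-0.001,"tz":0.009,"wx":0,"wy":0,"wz":0}
    - {"gripper":0.0,"tx":0.0012,"ty":-0.001,"tz":0.009,"wx":0,"wy":0,"wz":0}
    - {"gripper":0.0,"tx":0.0012,"ty":-0.001,"tz":0.009,"wx":0,"wy":0,"wz":0}
    - {"gripper":0.0,"tx":0.0012,"ty":-0.001,"tz":0.009,"wx":0,"wy":0,"wz":0}

```text
clock: 5.7
ee_pos: [617.2, 4.7, 256.8]
tool_rot: [[0.958, 0.287, 0.0], [0.287, -0.958, 0.0], [0.0, 0.0, -1.0]]
wrist_force: [0.6, 0.3, -0.3]
grip_width: 0.204
grasp_force: 25.0
```

```bash
python3 - <<'E'
from h import *
for i in range(3):
    s=bot.observe();p=s['ee_pos'];R=s['tool_rot'];d=np.array([617.4,5.5,0])-p
    print(s['clock'],p.round(2),(np.array(R).T@d).round(2),np.round(s['wrist_force'],1)); im=bot.capture('wrist')
W=cam('wrist');print(proj(W,(617.6,5.2,45)))
cv2.imwrite('pics/w5c.png',cv2.resize(im[160:310,195:385],None,fx=4,fy=4,interpolation=cv2.INTER_CUBIC)[:,:,::-1])
E
```

```text
5.7 [617.19   4.71 256.82] [  0.39  -0.7  256.82] [ 0.6  0.3 -0.3]
5.75 [617.2    4.73 256.82] [  0.37  -0.71 256.82] [-0.   1.  -0.7]
5.8 [617.18   4.74 256.81] [  0.4   -0.68 256.81] [-0.   0.5 -0.1]
[286.83609433 238.44029159]
```

Request:
step_arm:
  steps:
    - {"gripper":0.0,"tx":0.0003,"ty":-0.0005,"tz":0.002,"wx":0,"wy":0,"wz":0}
    - {"gripper":0.0,"tx":0.0003,"ty":-0.0005,"tz":0.004,"wx":0,"wy":0,"wz":0}
    - {"gripper":0.0,"tx":0.0003,"ty":-0.0005,"tz":0.006,"wx":0,"wy":0,"wz":0}
    - {"gripper":0.0,"tx":0.0003,"ty":-0.0005,"tz":0.007,"wx":0,"wy":0,"wz":0}
    - {"gripper":0.0,"tx":0.0003,"ty":-0.0005,"tz":0.007,"wx":0,"wy":0,"wz":0}

```text
clock: 6.35
ee_pos: [617.2, 5.3, 249.4]
tool_rot: [[0.958, 0.287, -0.0], [0.287, -0.958, 0.0], [-0.0, -0.0, -1.0]]
wrist_force: [-0.4, 0.1, -0.4]
grip_width: 0.201
grasp_force: 25.0
```

Request:
step_arm:
  steps:
    - {"gripper":0.0,"tx":0,"ty":0,"tz":0.002,"wx":0,"wy":0,"wz":0}
    - {"gripper":0.0,"tx":0,"ty":0,"tz":0.004,"wx":0,"wy":0,"wz":0}
    - {"gripper":0.0,"tx":0,"ty":0,"tz":0.006,"wx":0,"wy":0,"wz":0}
    - {"gripper":0.0,"tx":0,"ty":0,"tz":0.008,"wx":0,"wy":0,"wz":0}
    - {"gripper":0.0,"tx":0,"ty":0,"tz":0.009,"wx":0,"wy":0,"wz":0}
    - {"gripper":0.0,"tx":0,"ty":0,"tz":0.009,"wx":0,"wy":0,"wz":0}

```text
clock: 6.95
ee_pos: [617.2, 5.3, 240.5]
tool_rot: [[0.958, 0.287, -0.0], [0.287, -0.958, 0.0], [-0.0, -0.0, -1.0]]
wrist_force: [0.1, -0.4, -1.1]
grip_width: 0.201
grasp_force: 25.0
```

Request:
step_arm:
  steps:
    - {"gripper":0.0,"tx":0,"ty":0,"tz":0.002,"wx":0,"wy":0,"wz":0}
    - {"gripper":0.0,"tx":0,"ty":0,"tz":0.004,"wx":0,"wy":0,"wz":0}
    - {"gripper":0.0,"tx":0,"ty":0,"tz":0.0045,"wx":0,"wy":0,"wz":0}
    - {"gripper":0.0,"tx":0,"ty":0,"tz":0.0045,"wx":0,"wy":0,"wz":0}

```text
clock: 7.35
ee_pos: [617.2, 5.3, 236.1]
tool_rot: [[0.958, 0.287, -0.0], [0.287, -0.958, 0.0], [-0.0, -0.0, -1.0]]
wrist_force: [0.4, 0.1, -0.9]
grip_width: 0.2
grasp_force: 25.0
```

Inserted without contact force, so I'm releasing and rising.

Request:
step_arm:
  steps:
    - {"gripper":0.03,"tx":0,"ty":0,"tz":0,"wx":0,"wy":0,"wz":0}
    - {"gripper":0.045,"tx":0,"ty":0,"tz":0,"wx":0,"wy":0,"wz":0}
    - {"gripper":0.05,"tx":0,"ty":0,"tz":0,"wx":0,"wy":0,"wz":0}
    - {"gripper":0.05,"tx":0,"ty":0,"tz":0,"wx":0,"wy":0,"wz":0}
    - {"gripper":0.05,"tx":0,"ty":0,"tz":-0.02,"wx":0,"wy":0,"wz":0}
    - {"gripper":0.05,"tx":0,"ty":0,"tz":-0.05,"wx":0,"wy":0,"wz":0}
    - {"gripper":0.05,"tx":0,"ty":0,"tz":-0.09,"wx":0,"wy":0,"wz":0}
    - {"gripper":0.05,"tx":0,"ty":0,"tz":-0.11,"wx":0,"wy":0,"wz":0}
    - {"gripper":0.05,"tx":0,"ty":0,"tz":-0.11,"wx":0,"wy":0,"wz":0}

```text
clock: 8.25
ee_pos: [618.3, 5.2, 349.7]
tool_rot: [[0.958, 0.287, 0.006], [0.287, -0.958, -0.001], [0.005, 0.002, -1.0]]
wrist_force: [0.6, -0.7, 0.6]
grip_width: 0.587
grasp_force: 0.0
```

```bash
python3 - <<'E'
from h import *
s=bot.observe();print(s['clock'],s['ee_pos'],np.round(s['wrist_force'],1))
S=cam('side');W=cam('wrist')
im=bot.capture('side');cv2.imwrite('pics/side6.png',im[:,:,::-1]);w=bot.capture('wrist');cv2.imwrite('pics/w6.png',w[:,:,::-1])
for z in(77,56):
  print(z,'side pred',proj(S,(616.5,5.3,z)),'wrist pred',proj(W,(617.4,5.3,z)))
print(blobs(im,(22,150,90),(35,255,255),(230,190,320,260),5)[1]);print('red',blobs(im,(0,150,70),(7,255,255),(230,190,320,260))[1])
for b in blobs(w,(22,150,60),(35,255,255),None,150)[1]:print(b)
E
```

```text
8.25 [618.32735049   5.2233514  349.74525921] [ 0.6 -0.7  0.6]
77 side pred [280.18815119 217.17246509] wrist pred [286.39318124 213.43479801]
56 side pred [280.28204286 223.27792772] wrist pred [286.47624776 206.36402297]
[([280.5, 217.23], [279, 214, 4, 7, 26])]
red [([253.12, 242.31], [246, 234, 14, 19, 145])]
([249.29, 191.95], [225, 176, 50, 34, 635])
([286.65, 213.15], [276, 199, 23, 29, 544])
([225.13, 220.61], [218, 202, 20, 35, 254])
([316.08, 231.07], [303, 208, 24, 46, 490])
([305.0, 256.92], [289, 245, 30, 27, 324])
([254.15, 265.15], [230, 248, 45, 31, 558])
```

The side view puts the head centre at height 77 mm, so the pin is resting on the collar. Next I straddle the light with the open fingers.

Request:
step_arm:
  steps:
    - {"gripper":0.062,"tx":-0.03,"ty":0.005,"tz":0,"wx":0,"wy":0,"wz":0}
    - {"gripper":0.062,"tx":-0.065,"ty":0.01,"tz":0.01,"wx":0,"wy":0,"wz":0}
    - {"gripper":0.062,"tx":-0.1,"ty":0.015,"tz":0.02,"wx":0,"wy":0,"wz":0}
    - {"gripper":0.062,"tx":-0.12,"ty":0.018,"tz":0.03,"wx":0,"wy":0,"wz":0}
    - {"gripper":0.062,"tx":-0.128,"ty":0.019,"tz":0.04,"wx":0,"wy":0,"wz":0}
    - {"gripper":0.062,"tx":-0.128,"ty":0.019,"tz":0.05,"wx":0,"wy":0,"wz":0}
    - {"gripper":0.062,"tx":-0.128,"ty":0.019,"tz":0.05,"wx":0,"wy":0,"wz":0}
    - {"gripper":0.062,"tx":-0.128,"ty":0.019,"tz":0.05,"wx":0,"wy":0,"wz":0}

```text
clock: 9.15
ee_pos: [500.5, -49.4, 295.7]
tool_rot: [[0.958, 0.287, -0.001], [0.287, -0.958, 0.0], [-0.001, -0.001, -1.0]]
wrist_force: [0.2, 0.5, 0.4]
grip_width: 0.724
grasp_force: 0.0
```

```bash
python3 - <<'E'
from h import *
s=bot.observe();print(s['clock'],s['ee_pos'],s['grip_width'],np.round(s['wrist_force'],1))
W=cam('wrist');w=bot.capture('wrist');cv2.imwrite('pics/w7.png',w[:,:,::-1])
print(proj(W,(500.2,-49.7,72)))
for b in blobs(w,(0,120,50),(7,255,255),None,100)[1]:print(b,plane(W,b[0],65))
E
```

```text
9.15 [500.51073343 -49.37537711 295.7122544 ] 0.7243860902943835 [0.2 0.5 0.4]
[287.99610314 232.69554095]
([288.59, 221.42], [263, 187, 53, 70, 2475]) [505.27661634 -48.57153428  65.        ]
```

View pics/w7.png

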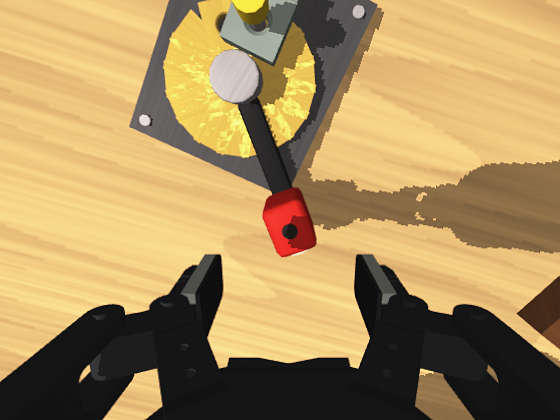

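The light's dot is at (289,232), exactly as predicted and centred between the fingers. The pin stands in the block at the top of the picture. Descending around the light.

Request:
step_arm:
  steps:
    - {"gripper":0.062,"tx":0,"ty":0,"tz":0.025,"wx":0,"wy":0,"wz":0}
    - {"gripper":0.062,"tx":0,"ty":0,"tz":0.05,"wx":0,"wy":0,"wz":0}
    - {"gripper":0.062,"tx":0,"ty":0,"tz":0.07,"wx":0,"wy":0,"wz":0}
    - {"gripper":0.062,"tx":0,"ty":0,"tz":0.08,"wx":0,"wy":0,"wz":0}
    - {"gripper":0.062,"tx":0,"ty":0,"tz":0.08,"wx":0,"wy":0,"wz":0}
    - {"gripper":0.062,"tx":0,"ty":0,"tz":0.08,"wx":0,"wy":0,"wz":0}

```text
clock: 9.8
ee_pos: [500.7, -49.6, 216.8]
tool_rot: [[0.958, 0.287, 0.001], [0.287, -0.958, -0.0], [0.001, 0.0, -1.0]]
wrist_force: [-0.9, 0.5, -0.2]
grip_width: 0.725
grasp_force: 0.0
```

```bash
cat > chk.py <<'E'
from h import *
s=bot.observe();print(s['clock'],np.round(s['ee_pos'],1),np.round(s['wrist_force'],1),round(s['grip_width'],3))
im=bot.capture('side');T=bot.capture('top')
print('pin',[b[0]+[b[1][4]] for b in blobs(im,(22,150,90),(35,255,255),(272,200,292,232),5)[1]],'red',[b[0]+[b[1][4]] for b in blobs(im,(0,150,70),(7,255,255),(200,200,300,270))[1]])
# tool-frame circle table about hub
E
python3 chk.py; python3 - <<'E'
import numpy as np
h=np.array([581.7,10.1]);c=np.array([500.4,-49.6]);R=np.array([[.958,.287],[.287,-.958]])
for a in range(2,56,2):
    t=-np.radians(a);q=h+np.array([[np.cos(t),-np.sin(t)],[np.sin(t),np.cos(t)]])@(c-h);print(a,(R.T@(q-c)).round(1))
E
```

```text
9.8 [500.7 -49.6 216.8] [-0.9  0.5 -0.2] 0.725
pin [[280.56, 217.11, 27]] red [[251.64, 241.8, 98]]
2 [-1.1 -3.3]
4 [-2.1 -6.7]
6 [ -3.  -10.1]
8 [ -3.8 -13.6]
10 [ -4.4 -17. ]
12 [ -5.  -20.5]
14 [ -5.4 -24. ]
16 [ -5.7 -27.5]
18 [ -5.8 -31. ]
20 [ -5.9 -34.5]
22 [ -5.8 -38.1]
24 [ -5.6 -41.6]
26 [ -5.2 -45.1]
28 [ -4.8 -48.6]
30 [ -4.2 -52. ]
32 [ -3.5 -55.5]
34 [ -2.7 -58.9]
36 [ -1.8 -62.3]
38 [ -0.7 -65.7]
40 [  0.5 -69. ]
42 [  1.7 -72.3]
44 [  3.1 -75.5]
46 [  4.7 -78.7]
48 [  6.3 -81.8]
50 [  8.  -84.9]
52 [  9.8 -87.9]
54 [ 11.8 -90.8]
```

Request:
step_arm:
  steps:
    - {"gripper":0.062,"tx":-0.0011,"ty":-0.0033,"tz":0,"wx":0,"wy":0,"wz":0}
    - {"gripper":0.062,"tx":-0.0021,"ty":-0.0067,"tz":0,"wx":0,"wy":0,"wz":0}
    - {"gripper":0.062,"tx":-0.003,"ty":-0.0101,"tz":0,"wx":0,"wy":0,"wz":0}
    - {"gripper":0.062,"tx":-0.0038,"ty":-0.0136,"tz":0,"wx":0,"wy":0,"wz":0}
    - {"gripper":0.062,"tx":-0.0044,"ty":-0.017,"tz":0,"wx":0,"wy":0,"wz":0}
    - {"gripper":0.062,"tx":-0.005,"ty":-0.0205,"tz":0,"wx":0,"wy":0,"wz":0}
    - {"gripper":0.062,"tx":-0.0054,"ty":-0.024,"tz":0,"wx":0,"wy":0,"wz":0}
    - {"gripper":0.062,"tx":-0.0057,"ty":-0.0275,"tz":0,"wx":0,"wy":0,"wz":0}
    - {"gripper":0.062,"tx":-0.0058,"ty":-0.031,"tz":0,"wx":0,"wy":0,"wz":0}
    - {"gripper":0.062,"tx":-0.0059,"ty":-0.0345,"tz":0,"wx":0,"wy":0,"wz":0}
    - {"gripper":0.062,"tx":-0.0059,"ty":-0.0345,"tz":0,"wx":0,"wy":0,"wz":0}

```text
clock: 11.0
ee_pos: [484.4, -17.8, 216.2]
tool_rot: [[0.958, 0.287, -0.0], [0.287, -0.958, 0.0], [0.0, -0.0, -1.0]]
wrist_force: [-0.5, 0.5, 0.5]
grip_width: 0.73
grasp_force: 0.0
```

```bash
cat >> chk.py <<'E'
Tc,Sc=cam('top'),cam('side')
r=blobs(T,(0,130,50),(7,255,255),(240,190,340,280))[1];print('topred',[b[0]+[b[1][4]] for b in r])
W=cam('wrist');w=bot.capture('wrist')
for b in blobs(w,(0,120,50),(7,255,255),None,150)[1]:
    q=plane(W,b[0],65)[:2]-[581.7,10.1];print('wristred',b,'ang',np.degrees(np.arctan2(q[1],q[0])).round(1))
E
python3 chk.py
```

```text
11.0 [484.4 -17.8 216.2] [-0.5  0.5  0.5] 0.73
pin [[280.2, 216.0, 30]] red [[242.96, 236.92, 24], [247.84, 246.82, 38]]
topred [[293.72, 215.1, 29], [303.27, 218.93, 15], [313.05, 220.05, 20], [284.0, 225.75, 8], [292.71, 226.86, 14], [305.06, 230.52, 33], [314.55, 230.82, 11], [271.5, 235.2, 10], [265.69, 236.54, 13], [317.86, 244.65, 96], [324.06, 240.69, 16], [289.83, 241.33, 12], [293.79, 244.71, 14], [284.83, 250.17, 12], [286.28, 262.2, 71], [279.88, 269.0, 8], [273.55, 274.33, 33], [285.69, 274.78, 32], [291.73, 275.82, 11], [279.0, 276.25, 8]]
wristred ([321.29, 275.76], [286, 221, 74, 111, 6385]) ang -155.3
```

Request:
step_arm:
  steps:
    - {"gripper":0.062,"tx":0.0001,"ty":-0.0036,"tz":0,"wx":0,"wy":0,"wz":0}
    - {"gripper":0.062,"tx":0.0003,"ty":-0.0071,"tz":0,"wx":0,"wy":0,"wz":0}
    - {"gripper":0.062,"tx":0.0007,"ty":-0.0106,"tz":0,"wx":0,"wy":0,"wz":0}
    - {"gripper":0.062,"tx":0.0011,"ty":-0.0141,"tz":0,"wx":0,"wy":0,"wz":0}
    - {"gripper":0.062,"tx":0.0017,"ty":-0.0175,"tz":0,"wx":0,"wy":0,"wz":0}
    - {"gripper":0.062,"tx":0.0024,"ty":-0.021,"tz":0,"wx":0,"wy":0,"wz":0}
    - {"gripper":0.062,"tx":0.0032,"ty":-0.0244,"tz":0,"wx":0,"wy":0,"wz":0}
    - {"gripper":0.062,"tx":0.0041,"ty":-0.0278,"tz":0,"wx":0,"wy":0,"wz":0}
    - {"gripper":0.062,"tx":0.0041,"ty":-0.0278,"tz":0,"wx":0,"wy":0,"wz":0}

```text
clock: 12.05
ee_pos: [480.6, 10.1, 216.2]
tool_rot: [[0.958, 0.287, 0.0], [0.287, -0.958, 0.0], [0.0, -0.0, -1.0]]
wrist_force: [0.5, 0.1, 0.1]
grip_width: 0.727
grasp_force: 0.0
```

```bash
sed -i '/topred/d' chk.py; cat >> chk.py <<'E'
for n,a in(('side',im),('wrist',w)):cv2.imwrite(f"pics/{n}_{s['clock']:.2f}.png",a[:,:,::-1])
E
python3 chk.py
```

```text
12.05 [480.6  10.1 216.2] [0.5 0.1 0.1] 0.727
pin [[280.22, 216.34, 32]] red [[239.55, 238.82, 98]]
wristred ([320.95, 283.98], [286, 229, 76, 112, 6583]) ang -172.3
```

Request:
step_arm:
  steps:
    - {"gripper":0.062,"tx":0.0005,"ty":-0.0017,"tz":0,"wx":0,"wy":0,"wz":0}
    - {"gripper":0.062,"tx":0.0011,"ty":-0.0034,"tz":0,"wx":0,"wy":0,"wz":0}
    - {"gripper":0.062,"tx":0.0017,"ty":-0.005,"tz":0,"wx":0,"wy":0,"wz":0}
    - {"gripper":0.062,"tx":0.0023,"ty":-0.0067,"tz":0,"wx":0,"wy":0,"wz":0}
    - {"gripper":0.062,"tx":0.0023,"ty":-0.0067,"tz":0,"wx":0,"wy":0,"wz":0}

```text
clock: 12.7
ee_pos: [480.9, 16.9, 216.2]
tool_rot: [[0.958, 0.287, 0.0], [0.287, -0.958, 0.0], [0.0, -0.0, -1.0]]
wrist_force: [-0.2, -0.6, -0.1]
grip_width: 0.726
grasp_force: 0.0
```

```bash
python3 chk.py
```

```text
12.7 [480.9  16.9 216.2] [-0.2 -0.6 -0.1] 0.726
pin [[280.46, 216.75, 28]] red [[238.17, 237.17, 109]]
wristred ([318.65, 285.73], [282, 230, 80, 114, 6654]) ang -177.0
```

Request:
step_arm:
  steps:
    - {"gripper":0.062,"tx":0.0006,"ty":-0.0016,"tz":0,"wx":0,"wy":0,"wz":0}
    - {"gripper":0.062,"tx":0.0009,"ty":-0.0025,"tz":0,"wx":0,"wy":0,"wz":0}
    - {"gripper":0.062,"tx":0.0009,"ty":-0.0025,"tz":0,"wx":0,"wy":0,"wz":0}
    - {"gripper":0.062,"tx":0.0009,"ty":-0.0025,"tz":0,"wx":0,"wy":0,"wz":0}

```text
clock: 13.25
ee_pos: [481.0, 19.4, 216.2]
tool_rot: [[0.958, 0.287, 0.0], [0.287, -0.958, 0.0], [0.0, -0.0, -1.0]]
wrist_force: [0.0, -0.2, -0.1]
grip_width: 0.726
grasp_force: 0.0
```

```bash
python3 chk.py
```

```text
13.25 [481.   19.4 216.2] [ 0.  -0.2 -0.1] 0.726
pin [[280.44, 223.12, 25]] red [[237.77, 236.78, 112]]
wristred ([317.77, 286.01], [280, 230, 81, 114, 6683]) ang -178.8
```

The pin dropped: its head is at row 223.1 and full seating predicts 223.3. There is no wrist force. Now I back off to the middle of the gap and rise straight up.

Request:
step_arm:
  steps:
    - {"gripper":0.062,"tx":-0.002,"ty":0.004,"tz":0,"wx":0,"wy":0,"wz":0}
    - {"gripper":0.062,"tx":-0.004,"ty":0.01,"tz":0,"wx":0,"wy":0,"wz":0}
    - {"gripper":0.062,"tx":-0.005,"ty":0.014,"tz":0,"wx":0,"wy":0,"wz":0}
    - {"gripper":0.062,"tx":-0.005,"ty":0.014,"tz":0,"wx":0,"wy":0,"wz":0}
    - {"gripper":0.062,"tx":-0.005,"ty":0.014,"tz":-0.02,"wx":0,"wy":0,"wz":0}
    - {"gripper":0.062,"tx":-0.005,"ty":0.014,"tz":-0.05,"wx":0,"wy":0,"wz":0}
    - {"gripper":0.062,"tx":-0.005,"ty":0.014,"tz":-0.09,"wx":0,"wy":0,"wz":0}
    - {"gripper":0.062,"tx":-0.005,"ty":0.014,"tz":-0.12,"wx":0,"wy":0,"wz":0}
    - {"gripper":0.062,"tx":-0.005,"ty":0.014,"tz":-0.12,"wx":0,"wy":0,"wz":0}
    - {"gripper":0.062,"tx":-0.005,"ty":0.014,"tz":-0.12,"wx":0,"wy":0,"wz":0}

```text
clock: 14.4
ee_pos: [480.3, 4.4, 336.5]
tool_rot: [[0.958, 0.287, 0.001], [0.287, -0.958, -0.0], [0.001, 0.001, -1.0]]
wrist_force: [-0.1, -1.0, -0.5]
grip_width: 0.726
grasp_force: 0.0
```

```bash
python3 chk.py; python3 - <<'E'
from h import *
W=cam('wrist');S=cam('side');w=bot.capture('wrist');s=bot.capture('side')
pw=[b for b in blobs(w,(22,150,60),(35,255,255),None,150)[1]]
print('pred wrist home',proj(W,(617.4,5.3,56)),'rest',proj(W,(617.4,5.3,77)));[print(b) for b in pw]
m=blobs(s,(22,150,90),(35,255,255),(272,205,292,232),5)[1];print(m,proj(S,(616.5,5.3,67)),proj(S,(616.5,5.3,45)))
for b in pw:
    P,e=tri(W,b[0],S,m[0][0]);
    if e<6:print('tri',P.round(1),e)
E
```

```text
14.4 [480.3   4.4 336.5] [-0.1 -1.  -0.5] 0.726
pin [[280.52, 223.37, 27]] red [[239.39, 235.72, 171]]
wristred ([287.67, 204.13], [266, 177, 43, 56, 1702]) ang -177.7
pred wrist home [344.87903125  20.75063599] rest [350.59406059  11.0794073 ]
([344.96, 21.61], [330, 4, 31, 37, 820])
([305.0, 26.45], [299, 8, 13, 40, 155])
([293.51, 37.9], [282, 15, 22, 50, 181])
([271.84, 46.05], [256, 25, 33, 46, 406])
([272.97, 91.76], [255, 82, 39, 19, 154])
([290.13, 112.85], [282, 100, 18, 26, 151])
([346.77, 122.44], [329, 105, 36, 33, 256])
[([280.44, 223.11], [279, 220, 4, 7, 27])] [280.23302602 220.09021734] [280.33070135 226.44300188]
tri [616.9   5.1  56.6] 0.16731055756234225
```

Two views agree that the head centre is at height 56.6 mm (56 is fully home) and upright over the bore. The gripper is clear, so I'm handing in.

```bash
python3 -c "
from cell import bot
print(bot.sign_off())"
```

```text
the job is handed in; nothing more can be done
None
```

The dock is locked and handed in at about 14.5 s. The pin dropped through the collar with its yellow head down on the guide block (head centre measured at 56.6 mm, 56 mm when fully home), wrist force stayed near zero during the swing, and the gripper is clear of everything.

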